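Find the tight spot of a topping-rail cover and chock it off

ROBOT

A 6-joint arm with a two-finger parallel gripper is mounted at the origin on the work surface. World frame = base frame: x ahead of the robot, y to its left, z up, the work surface at z = 0. Lengths are in m, angles in rad, forces in N, time in s.
With the tool pointing down it reaches from about 0.425 to 0.95 m from the base axis. Payload 3.5 kg.
Tool frame: the origin (TCP) lies midway between the tips of the shut fingers; the grasp point (between the pads) lies 19 mm behind it; z points along the fingers, y is the direction in which the jaws open and shut (so a half turn about z gives the same grasp; the last joint's range is limited). The gripper opens to 85 mm and grips with 20 to 120 N. Pads are 22 mm wide; open, the fingers measure 114 mm over their backs; the gripper's body (76 mm by 85 mm) begins 54 mm behind the grasp point. The pads swing forward as they close: fully open they stand 13 mm farther back than shut.
Start: joints at [1.159, 0.286, 1.577, -0, 1.279, -0.15], TCP at [0.175, 0.652, 0.231] pointing down, gripper open.
Joint ranges: [-2.77, 2.77], [-0.9, 2.22], [0.21, 2.48], [-1.53, 4.67], [0.24, 2.81], [-2.84, 2.84]. Speed limits (rad/s): [2.79, 2.79, 3.14, 3.14, 3.14, 3.14].

INTERFACE

Orientations are given as a unit quaternion [x, y, z, w].
In Python, from plant import * gives the robot as it stands.
- The arm moves only by the shell command python3 -m jog 'ROWS' [FORCE]. ROWS is a JSON object of lists of equal length, an entry for each row: "travel": the shift along the world's x, y, z in mm, a list of three; "dr": the turn, a rotation vector about the world's x, y, z in degrees, a list of three; "jaw": the closure in counts, from 0 (fully open) to 255 (shut). In form: {"travel": [[x, y, z], ...], "dr": [[wx, wy, wz], ...], "jaw": [jaw, ...]}. A call has 1 to 5 rows; each row shifts and turns the commanded pose from where the row before left it; what a row does not reach is not made up. A row lasts 1/12 s, in which the tool goes at most 41.7 mm and 7.16 degrees, less where a joint would pass 70% of its speed; a pose out of reach is approached as far as the arm can. A call is refused whole if a number of a shift passes 41.7 or a number of a turn 7.16, either way. A call with a gripper value outside its range is refused whole. The fingers move at their own pace and stop on an object; FORCE is the grip in N (left out, the last holds). Time passes only in rows, so rows that do not move let the fingers close. It gives the time, the measured TCP pose, the force and the opening at its end, in the units of the state.
- get_state(): the state, without advancing time (a new reading comes with each control period).
- read_camera(name): name is "side" or "top" or "wrist"; returns the picture (400x640x3 uint8, red, green, blue); there is no depth.
- camera_info(name): a dict with "K" (3x3 intrinsics, pixels), "R" (3x3) and "t" (3): a world point X has camera coordinates R X + t; the wrist camera has in their place "mount" (4x4, takes a point from camera to tool coordinates, whose origin is the TCP and whose axes are the flange's). Camera axes: x right, y down, z forward; pixel columns grow to the right and rows downward; lengths in m; the calibration is good to about 2 mm. A picture is of the moment at which its call begins: read the wrist's pose just before it. camera_info takes no time and is no camera call.
- sign_off(): hands the job in, once; it reports no verdict.
The state is a dict: "time": time; "qpos": joint angles; "dq": joint speeds; "joint_efforts": joint torques, N m; "eef_pos": TCP position; "tcp_rot": TCP orientation; "contact_force": force on the tool from outside, world axes, zero at the start; "wrist_torque": the same for the moment, N m; "opening": opening from 0.0 (shut) to 1.0 (fully open).
Only numpy, scipy, OpenCV 4.12 (cv2) and the standard library are available. Lean on these libraries where they do the work, as an engineer would, in place of code of your own. Each camera call takes 0.05 s, during which the arm holds its last target. There are 200 camera calls.

TASK

The sliding cover of the topping rail binds somewhere along its track: slide it gently towards the red tell-tale and on, letting its runner push the tell-tale ahead (never touch the tell-tale yourself), until you feel it begin to bind, and do not force it into the tight spot. Then draw the cover back until about 40 mm of empty track lies between its white runner and the tell-tale. Finally stand the blue chock upright in the track in that gap, let go, and leave the mug and bottles where they are.

Things in the scene. Friction and masses are not known exactly. Their poses are not given: they have to be found in the camera images.
- unit: Topping rail: fixed steel housing 240 mm (x) by 420 mm (y), 100 mm high, open above with pans in it, turned a little. Its rim nearest the robot carries the front track, the far rim the hooded back rail. Origin: centre of its underside. Axes as the track's: y along the track, x away from the robot, z up.
- track_mid (a point): Middle of the front track's floor, 100 mm above the counter, 100 mm to -x of the housing's centre line. Straight channel along the whole 420 mm, 26 mm wide inside, between lips 5 mm thick and 8 mm high. Axes: y along the track, the way the cover must be slid to meet the tell-tale and the tight spot; x across it towards the pans; z up.
- cover: Sliding aluminium cover, 160 mm long (y), 158 mm wide (x), top 116 mm above the counter. It only slides along the track, within 230 mm in all. Running free it drags with 1 to 1.5 N, about 0.6 N more while pushing the tell-tale, far more at the tight spot. Origin moves with it, on the housing's centre line, level with the track floor, 40 mm beyond (+y) its leading edge. Axes as the track's.
- cover_handle (a point): Where to grip the cover: black upright fin on its middle, 70 mm long across the track (x), 14 mm thick along it (y), 50 mm high, its top 166 mm above the counter. The point is on its middle plane, 20 mm below its top, 30 mm above the cover; 80 mm behind (-y of) the runner's face and 100 mm to +x of the track's centre line. Axes as the track's.
- runner_face (a point): Centre of the front (+y) face of the cover's white runner, a block in the front track 22 mm wide, 60 mm long, top 15 mm above the track floor, joined to the cover by a thin white arm. This face pushes the tell-tale; it is flush with the cover's leading edge. The point is 8 mm above the track floor. Axes as the track's.
- telltale: Red tell-tale block in the front track, ahead (+y) of the runner: 22 mm wide, 16 mm long (y), top 15 mm above the track floor. It slides stiffly (0.6 N) and stays where the runner has pushed it, so it shows the farthest point the cover reached. The robot must not touch it. Origin: middle of its rear (-y) edge on the track floor. Axes as the track's.
- telltale_face (a point): Centre of the tell-tale's rear (-y) face, which the runner meets, 8 mm above the track floor. Its distance along y from the runner's front face is the gap (empty track).
- chock_center (a point): Centre of the loose blue chock: block 20 mm (its x) by 25 mm (its y) by 50 mm high (z), 40 to 70 g, standing on the counter to the left or right of the topping rail, turned a little. It goes in the track with its 20 mm across (3 mm play each side) and its 25 mm along it; standing there its centre is 25 mm above the track floor.
- back_rail: Fixed hooded rail on the far rim, 40 by 420 mm, 37 mm high; origin: middle of its underside. Inside, unseen, a sprung pad pinches the cover at a place that differs each time, 10 to 125 mm beyond where the runner meets the tell-tale. From there resistance rises steadily, some 0.5 N per mm; above about 20 N along the track is forcing. The cover stays wedged until drawn back free.
- mug: White mug, 80 mm wide, 90 mm high, on the other side of the topping rail from the chock. Not to be moved. Origin: centre of its underside.
- mustard: Yellow bottle, 60 mm wide, 170 mm high, off one far corner of the topping rail. Not to be moved. Origin: centre of its underside.
- ketchup: Red bottle with a white cap, 62 mm wide, 180 mm high, off the other far corner of the topping rail. Not to be moved. Origin: centre of its underside.
Not all that is in view belongs to the job. What is meant by the part that bears chock_center is not grey or pink, and is the larger of those in its own colour.

How it is judged:
By the outcome, as a careful person would: the job done as asked, in the order asked, and still so for the second after the job is handed in, with the robot touching nothing.
It also fails if it takes over 61 s, if anything falls off the work surface, if the arm or the gripper's body presses on something with over 40 N, if the wrist force passes 120 N, or if a joint passes its speed limit or range.

## Working session

There is one attempt and no reset: what is moved stays moved. The work goes in short steps, Python scripts to look and compute and a shell command to move; the robot and the scene stay as the last step left them, time stands still between calls to the robot, and variables do not carry over. Pictures are saved under pics/ and viewed, about 8 in all and at most 12, crops included, and the job is handed in when it is done.

```bash
ls; mkdir -p pics
python3 - <<'E'
from plant import *
import cv2,numpy as np
np.set_printoptions(precision=4,suppress=True)
s=get_state();print({k:np.round(v,3) for k,v in s.items()})
for n in("side","top","wrist"):
    im=read_camera(n);cv2.imwrite(f"pics/{n}0.png",im[:,:,::-1]);print(n,camera_info(n))
E
```

```text
pics
{'time': np.float64(0.0), 'qpos': array([ 1.159,  0.287,  1.578, -0.   ,  1.279, -0.15 ]), 'dq': array([-0.001,  0.002,  0.001, -0.001, -0.001,  0.001]), 'joint_efforts': array([ -0.   , -40.598, -29.263,  -0.   ,   0.006,  -0.   ]), 'eef_pos': array([0.174, 0.651, 0.23 ]), 'tcp_rot': array([ 0.131,  0.991, -0.001, -0.   ]), 'contact_force': array([-0.196,  0.203,  0.857]), 'wrist_torque': array([0.015, 0.039, 0.   ]), 'opening': np.float64(0.998)}
side {'K': array([[432.4303,   0.    , 324.1268],
       [  0.    , 432.4303, 209.5623],
       [  0.    ,   0.    ,   1.    ]]), 'R': array([[-0.8413, -0.5406,  0.0074],
       [-0.2624,  0.3963, -0.8798],
       [ 0.4727, -0.7421, -0.4752]]), 't': array([0.4931, 0.2402, 1.0917])}
top {'K': array([[453.351 ,   0.    , 320.2135],
       [  0.    , 453.351 , 198.2791],
       [  0.    ,   0.    ,   1.    ]]), 'R': array([[-0.0053, -1.    , -0.0053],
       [-0.9896,  0.006 , -0.1435],
       [ 0.1435,  0.0045, -0.9896]]), 't': array([0.0158, 0.5924, 1.1998])}
wrist {'K': array([[277.0691,   0.    , 317.1958],
       [  0.    , 277.0691, 197.506 ],
       [  0.    ,   0.    ,   1.    ]]), 'mount': array([[ 0.0014, -0.9608, -0.2773,  0.0704],
       [ 1.    ,  0.0015, -0.0002,  0.001 ],
       [ 0.0006, -0.2773,  0.9608, -0.1437],
       [ 0.    ,  0.    ,  0.    ,  1.    ]])}
```

View pics/top0.png

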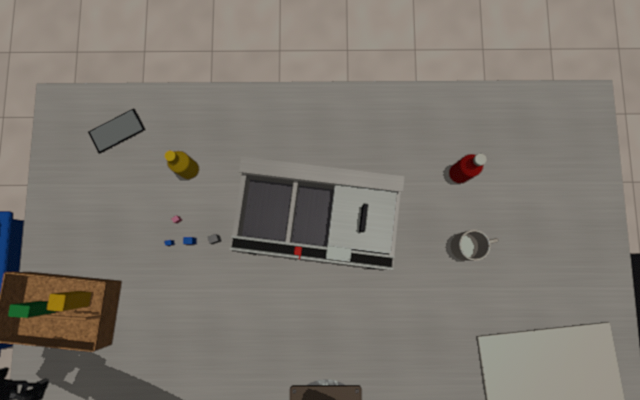

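View pics/side0.png

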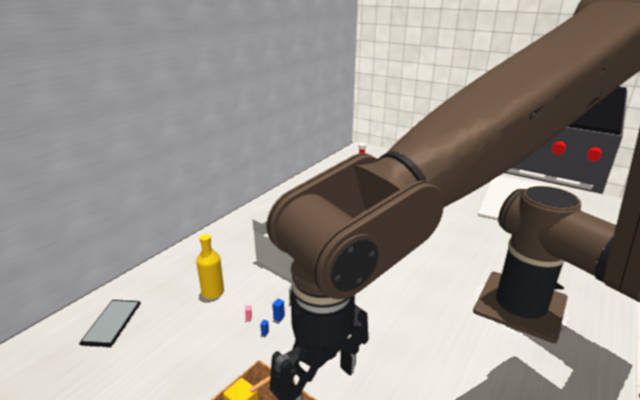

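The top view shows the cover on the right with its fin at (363,218), runner at (340,255), red tell-tale at (298,251). The larger blue block (the chock) is at (190,241), and the mug is on the right at (473,245). In the side view the arm hides most of the unit.

```bash
cat > h.py <<'E'
from plant import *
import cv2,numpy as np
from scipy.spatial.transform import Rotation as Rn
np.set_printoptions(precision=4,suppress=True)
def cam(n,st=None):
    c=camera_info(n);K=np.array(c["K"])
    if n=="wrist":
        st=st or get_state();M=np.array(c["mount"]);Rt=Rn.from_quat(st["tcp_rot"]).as_matrix()
        return K,Rt@M[:3,:3],np.array(st["eef_pos"])+Rt@M[:3,3]
    R=np.array(c["R"]);return K,R.T,-R.T@np.array(c["t"])
def onplane(C,uv,z):
    K,R,o=C;uv=np.atleast_2d(np.array(uv,float))
    d=np.c_[uv,np.ones(len(uv))]@np.linalg.inv(K).T@R.T
    return o+d*((z-o[2])/d[:,2])[:,None]
def proj(C,X):
    K,R,o=C;p=(np.atleast_2d(X)-o)@R@K.T;return p[:,:2]/p[:,2:]
def blobs(m,amin=15):
    out=[]
    for c in cv2.findContours(m.astype(np.uint8),cv2.RETR_EXTERNAL,cv2.CHAIN_APPROX_NONE)[0]:
        a=cv2.contourArea(c)
        if a>=amin: out.append((a,cv2.minAreaRect(c),c[:,0]))
    return sorted(out,key=lambda b:-b[0])
def snap(n,name):
    st=get_state();im=read_camera(n);cv2.imwrite(f"pics/{name}.png",im[:,:,::-1]);return im.astype(int),cam(n,st)
def masks(im):
    r,g,b=im[...,0],im[...,1],im[...,2]
    return dict(red=(r>90)&(g<0.5*r)&(b<0.5*r),blue=(b>70)&(r<0.6*b)&(g<0.75*b),dark=im.max(2)<45)
E
python3 - <<'E'
from h import *
im=cv2.imread("pics/top0.png")[:,:,::-1].astype(int);C=cam("top")
for k,m in masks(im).items():
    for a,r,c in blobs(m,6):
        if 140<r[0][0]<420 and 140<r[0][1]<290: print(k,a,np.round(r[0],1),np.round(r[1],1),round(r[2],1),onplane(C,r[0],.11)[0],onplane(C,r[0],.05)[0])
cv2.imwrite("pics/topcrop.png",cv2.resize(im[150:280,150:420,::-1].astype(np.uint8),None,fx=2.9,fy=2.9,interpolation=cv2.INTER_CUBIC))
E
```

```text
red 45.0 [297.5 251.5] [9. 7.] 90.0 [0.446  0.0707 0.11  ] [0.4477 0.074  0.05  ]
blue 51.0 [187.5 240. ] [6. 9.] 90.0 [0.4768 0.3525 0.11  ] [0.48   0.3703 0.05  ]
blue 20.5 [168.  242.5] [5. 6.] 90.0 [0.4707 0.4023 0.11  ] [0.4736 0.4227 0.05  ]
dark 421.0 [263.  246.1] [61.3  7.9] 7.1 [0.4601 0.1589 0.11  ] [0.4625 0.1667 0.05  ]
dark 271.5 [371.  259.6] [40.1  7.9] 7.1 [ 0.4245 -0.116   0.11  ] [ 0.425  -0.1224  0.05  ]
dark 154.5 [313.3 252.4] [23.3  7.7] 7.1 [0.4435 0.0304 0.11  ] [0.445  0.0316 0.05  ]
dark 122.5 [325.2 209.4] [65.4 30. ] 67.0 [ 0.5536 -0.0007  0.11  ] [ 0.5608 -0.001   0.05  ]
dark 114.0 [362.5 217.6] [ 5.3 27.4] 6.3 [ 0.5318 -0.0965  0.11  ] [ 0.5378 -0.1018  0.05  ]
dark 67.0 [270.1 182.2] [42.4  3. ] 6.7 [0.6259 0.1425 0.11  ] [0.6369 0.1494 0.05  ]
```

View pics/topcrop.png

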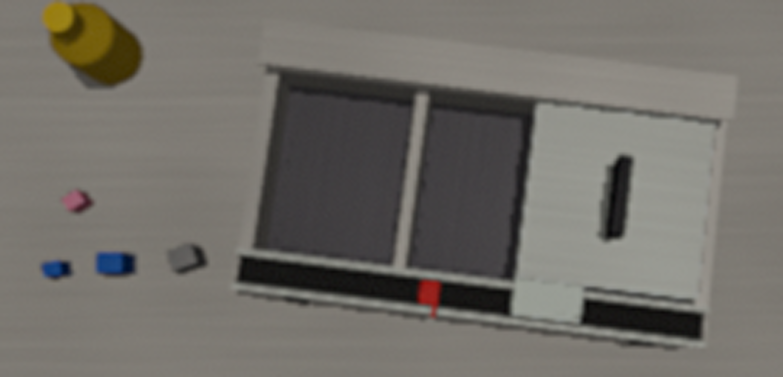

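The crop shows the track strip as three dark segments. The runner's face is at about crop (512,300), which is full image (326.5,253.4). The tell-tale has a thin red pointer towards the robot, and the fin is a thin dark bar.

Run:
```python
from h import *
C=cam("top");im=cv2.imread("pics/top0.png")[:,:,::-1].astype(int)
P=onplane(C,[[263,246.1],[371,259.6],[313.3,252.4]],.1)
d=P[0]-P[1];d/=np.linalg.norm(d);x=np.array([d[1],-d[0],0]);print("dir",d,"yaw",np.degrees(np.arctan2(-d[0],d[1])))
fin=onplane(C,[150+617/2.9,150+197/2.9],.166)[0]
rf=onplane(C,[326.2,253.6],.115)[0];tt=onplane(C,[302.3,252],.1125)[0]
for n,p in dict(fin=fin,rf=rf,tt=tt,seg0=P[0],seg1=P[1]).items(): print(n,p,"along",(p-P[1])@d,"across",(p-P[1])@x)
print("chock top",onplane(C,[187.5,239.5],.04),"mug",onplane(C,[473,245],.05),"must",onplane(C,[184,167],.05))
```

```text
dir [0.1286 0.9917 0.    ] yaw -7.386583785266754
fin [ 0.5253 -0.0921  0.166 ] along 0.03772669583995132 across 0.09661218476327293
rf [ 0.4402 -0.0024  0.115 ] along 0.1158033452811229 across 0.0006621102078451708
tt [0.4446 0.0583 0.1125] along 0.17657535799452187 across -0.002754749768860764
seg0 [0.4606 0.1601 0.1   ] along 0.279587090759463 across 5.613883955726087e-18
seg1 [ 0.4247 -0.1171  0.1   ] along 0.0 across 0.0
chock top [[0.4819 0.3734 0.04  ]] mug [[ 0.4624 -0.3964  0.05  ]] must [[0.6808 0.3874 0.05  ]]
```

```bash
python3 -m jog '{"travel":[[28,-25,4],[28,-25,4],[28,-25,4],[28,-25,4],[28,-25,4]],"dr":[[0,0,3.8],[0,0,3.8],[0,0,0],[0,0,0],[0,0,0]],"jaw":[0,0,0,0,0]}' 30
python3 -m jog '{"travel":[[28,-25,0],[28,-25,0],[28,-25,0],[28,-25,0],[28,-25,0]],"dr":[[0,0,0],[0,0,0],[0,0,0],[0,0,0],[0,0,0]],"jaw":[0,0,0,0,0]}'
python3 -m jog '{"travel":[[6,-38,0],[6,-38,0],[6,-38,0],[6,-38,0],[6,-38,0]],"dr":[[0,0,0],[0,0,0],[0,0,0],[0,0,0],[0,0,0]],"jaw":[0,0,0,0,0]}'
python3 -m jog '{"travel":[[6,-38,0],[6,-38,0],[6,-38,0],[6,-38,0],[6,-38,0]],"dr":[[0,0,0],[0,0,0],[0,0,0],[0,0,0],[0,0,0]],"jaw":[0,0,0,0,0]}'
```

```text
time: 0.57
eef_pos: [0.3154, 0.5256, 0.2511]
tcp_rot: [0.064, 0.998, -0.0, -0.0]
contact_force: [-0.0, 0.7, 0.3]
opening: 0.998
time: 0.98
eef_pos: [0.4556, 0.4005, 0.251]
tcp_rot: [0.065, 0.998, -0.0, -0.0]
contact_force: [0.5, 0.5, 0.0]
opening: 1.003
time: 1.4
eef_pos: [0.4844, 0.2102, 0.251]
tcp_rot: [0.064, 0.998, -0.0, -0.0]
contact_force: [0.7, 0.1, 0.5]
opening: 1.0
time: 1.82
eef_pos: [0.5144, 0.0202, 0.2512]
tcp_rot: [0.065, 0.998, 0.0, 0.0]
contact_force: [0.7, 0.3, -0.2]
opening: 0.999
```

```bash
python3 -m jog '{"travel":[[4,-38,0],[4,-38,0],[4,-37,0],[0,0,0],[0,0,0]],"dr":[[0,0,0],[0,0,0],[0,0,0],[0,0,0],[0,0,0]],"jaw":[0,0,0,0,0]}'
python3 - <<'E'
from h import *
im,C=snap("wrist","w1");s=get_state();print(s["eef_pos"],s["contact_force"])
for k,m in masks(im).items():
    for a,r,c in blobs(m,60)[:8]: print(k,a,np.round(r[0],1),np.round(r[1],1),round(r[2],1),onplane(C,r[0],.115)[0],onplane(C,r[0],.166)[0])
E
```

```text
time: 2.23
eef_pos: [0.5264, -0.0926, 0.2508]
tcp_rot: [0.066, 0.998, 0.0, -0.0]
contact_force: [-0.8, 0.7, -0.3]
opening: 0.999
[ 0.5264 -0.0913  0.2509] [-0.1853  0.4698 -0.2593]
red 484.0 [476.6  82.9] [18.8 36.9] 8.7 [0.4455 0.0701 0.115 ] [0.4476 0.0423 0.166 ]
dark 40776.5 [319.5 321. ] [639. 156.] 0.0 [ 0.6905 -0.1105  0.115 ] [ 0.6479 -0.1053  0.166 ]
dark 3698.5 [561.5  87.5] [ 25. 155.] 90.0 [0.46   0.1495 0.115 ] [0.4595 0.1072 0.166 ]
dark 2571.5 [278.   89.5] [ 25. 108.] 90.0 [ 0.4267 -0.1157  0.115 ] [ 0.4322 -0.1096  0.166 ]
dark 1492.5 [430.5  88. ] [26. 63.] 90.0 [0.4443 0.0271 0.115 ] [0.4466 0.0071 0.166 ]
dark 752.5 [313.  191.5] [65. 14.] 90.0 [ 0.5297 -0.0964  0.115 ] [ 0.5165 -0.0938  0.166 ]
```

View pics/w1.png

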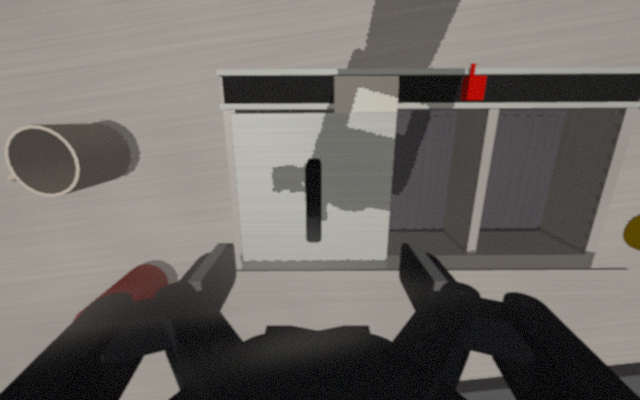

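The wrist view shows the fin at columns 306–321, rows 159–241, close to centred between the fingers at columns 235/400. The tell-tale is at (476,88) and the runner face is at column 399. I'll shift 2 mm in -y, descend and grip.

```bash
python3 -m jog '{"travel":[[-1,-2,-31],[0,0,-31],[0,0,-31],[0,0,-31],[0,0,0]],"dr":[[0,0,0],[0,0,0],[0,0,0],[0,0,0],[0,0,0]],"jaw":[0,0,0,0,0]}' 30
python3 -m jog '{"travel":[[0,0,0],[0,0,0],[0,0,0],[0,0,0],[0,0,0]],"dr":[[0,0,0],[0,0,0],[0,0,0],[0,0,0],[0,0,0]],"jaw":[255,255,255,255,255]}'
python3 -m jog '{"travel":[[0,0,0],[0,0,0],[0,0,0],[0,0,0],[0,0,0]],"dr":[[0,0,0],[0,0,0],[0,0,0],[0,0,0],[0,0,0]],"jaw":[255,255,255,255,255]}'
```

```text
time: 2.7
eef_pos: [0.5208, -0.0894, 0.1203]
tcp_rot: [0.063, 0.998, 0.002, -0.007]
contact_force: [-0.6, 0.4, -0.9]
opening: 1.002
time: 3.12
eef_pos: [0.5268, -0.0933, 0.1294]
tcp_rot: [0.064, 0.998, -0.001, 0.002]
contact_force: [-0.3, -0.3, -0.5]
opening: 0.299
time: 3.53
eef_pos: [0.5266, -0.0935, 0.129]
tcp_rot: [0.064, 0.998, -0.0, 0.001]
contact_force: [-1.8, -0.0, 5.5]
opening: 0.164
```

```bash
for i in 1 2; do python3 -m jog '{"travel":[[0.65,5,0],[0.65,5,0],[0.65,5,0],[0.65,5,0],[0.65,5,0]],"dr":[[0,0,0],[0,0,0],[0,0,0],[0,0,0],[0,0,0]],"jaw":[255,255,255,255,255]}' | egrep 'time|eef|force|open'; done
python3 -m jog '{"travel":[[0.25,2,0],[0.25,2,0],[0.25,2,0],[0.25,2,0],[0.25,2,0]],"dr":[[0,0,0],[0,0,0],[0,0,0],[0,0,0],[0,0,0]],"jaw":[255,255,255,255,255]}'
python3 -m jog '{"travel":[[0.25,2,0],[0.25,2,0],[0.25,2,0],[0.25,2,0],[0.25,2,0]],"dr":[[0,0,0],[0,0,0],[0,0,0],[0,0,0],[0,0,0]],"jaw":[255,255,255,255,255]}'
```

```text
time: 3.95
eef_pos: [0.5298, -0.0686, 0.129]
contact_force: [-1.5, -0.9, 5.5]
opening: 0.158
time: 4.37
eef_pos: [0.533, -0.0435, 0.129]
contact_force: [-0.7, -1.6, 6.6]
opening: 0.157
time: 4.78
eef_pos: [0.5343, -0.0336, 0.129]
tcp_rot: [0.064, 0.998, -0.001, 0.001]
contact_force: [-1.4, -1.6, 7.1]
opening: 0.161
time: 5.2
eef_pos: [0.5355, -0.0237, 0.129]
tcp_rot: [0.064, 0.998, -0.001, 0.001]
contact_force: [-1.1, -1.7, 5.8]
opening: 0.157
```

```bash
cat > ok.py <<'E'
import sys
from plant import *
s=get_state();f=s["contact_force"];a=-(0.1286*f[0]+0.9917*f[1]);print("along",round(a,2));sys.exit(a>4)
E
python3 -m jog '{"travel":[[0.25,2,0],[0.25,2,0],[0.25,2,0],[0.25,2,0],[0.25,2,0]],"dr":[[0,0,0],[0,0,0],[0,0,0],[0,0,0],[0,0,0]],"jaw":[255,255,255,255,255]}' && python3 ok.py && python3 -m jog '{"travel":[[0.25,2,0],[0.25,2,0],[0.25,2,0],[0.25,2,0],[0.25,2,0]],"dr":[[0,0,0],[0,0,0],[0,0,0],[0,0,0],[0,0,0]],"jaw":[255,255,255,255,255]}' && python3 ok.py && python3 -m jog '{"travel":[[0.25,2,0],[0.25,2,0],[0.25,2,0],[0.25,2,0],[0.25,2,0]],"dr":[[0,0,0],[0,0,0],[0,0,0],[0,0,0],[0,0,0]],"jaw":[255,255,255,255,255]}' && python3 ok.py
```

```text
time: 5.62
eef_pos: [0.5368, -0.0137, 0.129]
tcp_rot: [0.064, 0.998, -0.001, 0.001]
contact_force: [-1.2, -2.2, 6.0]
opening: 0.161
along 2.31False
```

```bash
sed -i 's/sys.exit(a>4)/sys.exit(int(a>4))/' ok.py
python3 -m jog '{"travel":[[0.25,2,0],[0.25,2,0],[0.25,2,0],[0.25,2,0],[0.25,2,0]],"dr":[[0,0,0],[0,0,0],[0,0,0],[0,0,0],[0,0,0]],"jaw":[255,255,255,255,255]}' && python3 ok.py && python3 -m jog '{"travel":[[0.25,2,0],[0.25,2,0],[0.25,2,0],[0.25,2,0],[0.25,2,0]],"dr":[[0,0,0],[0,0,0],[0,0,0],[0,0,0],[0,0,0]],"jaw":[255,255,255,255,255]}' && python3 ok.py && python3 -m jog '{"travel":[[0.25,2,0],[0.25,2,0],[0.25,2,0],[0.25,2,0],[0.25,2,0]],"dr":[[0,0,0],[0,0,0],[0,0,0],[0,0,0],[0,0,0]],"jaw":[255,255,255,255,255]}' && python3 ok.py
```

```text
time: 6.03
eef_pos: [0.5381, -0.0037, 0.129]
tcp_rot: [0.065, 0.998, -0.001, 0.001]
contact_force: [-2.0, -2.8, 5.8]
opening: 0.157
along 3.0
time: 6.45
eef_pos: [0.5394, 0.0063, 0.129]
tcp_rot: [0.064, 0.998, -0.001, 0.001]
contact_force: [-2.0, -1.6, 5.7]
opening: 0.162
along 1.81
time: 6.87
eef_pos: [0.5407, 0.0163, 0.129]
tcp_rot: [0.065, 0.998, -0.001, 0.001]
contact_force: [-1.9, -1.6, 5.9]
opening: 0.161
along 1.82
```

```bash
python3 -m jog '{"travel":[[0.25,2,0],[0.25,2,0],[0.25,2,0],[0.25,2,0],[0.25,2,0]],"dr":[[0,0,0],[0,0,0],[0,0,0],[0,0,0],[0,0,0]],"jaw":[255,255,255,255,255]}' && python3 ok.py && python3 -m jog '{"travel":[[0.25,2,0],[0.25,2,0],[0.25,2,0],[0.25,2,0],[0.25,2,0]],"dr":[[0,0,0],[0,0,0],[0,0,0],[0,0,0],[0,0,0]],"jaw":[255,255,255,255,255]}' && python3 ok.py && python3 -m jog '{"travel":[[0.25,2,0],[0.25,2,0],[0.25,2,0],[0.25,2,0],[0.25,2,0]],"dr":[[0,0,0],[0,0,0],[0,0,0],[0,0,0],[0,0,0]],"jaw":[255,255,255,255,255]}' && python3 ok.py
```

```text
time: 7.28
eef_pos: [0.5419, 0.0254, 0.129]
tcp_rot: [0.064, 0.998, -0.002, 0.001]
contact_force: [-1.8, -6.7, 5.1]
opening: 0.157
along 6.84
```

The force rose to 6.8 N from about 1.9 N, so the cover has begun to bind. I'll stop here and draw back 40 mm.

```bash
python3 -m jog '{"travel":[[0,0,0],[-0.5,-4,0],[-0.5,-4,0],[-0.5,-4,0],[-0.5,-4,0]],"dr":[[0,0,0],[0,0,0],[0,0,0],[0,0,0],[0,0,0]],"jaw":[255,255,255,255,255]}' 40
python3 -m jog '{"travel":[[-0.5,-4,0],[-0.5,-4,0],[-0.5,-4,0],[-0.5,-4,0],[-0.5,-4,0]],"dr":[[0,0,0],[0,0,0],[0,0,0],[0,0,0],[0,0,0]],"jaw":[255,255,255,255,255]}'
python3 -m jog '{"travel":[[-0.5,-4.5,0],[0,0,0],[0,0,0]],"dr":[[0,0,0],[0,0,0],[0,0,0]],"jaw":[255,255,255]}'
python3 - <<'E'
from h import *
im,C=snap("top","t2");s=get_state();print(s["eef_pos"],s["contact_force"])
for k,m in masks(im).items():
    for a,r,c in blobs(m,6):
        if 140<r[0][0]<420 and 140<r[0][1]<290: print(k,a,np.round(r[0],1),np.round(r[1],1),round(r[2],1),onplane(C,r[0],.1)[0])
im,C=snap("wrist","w2")
for k,m in masks(im).items():
    for a,r,c in blobs(m,60)[:8]: print(k,a,np.round(r[0],1),np.round(r[1],1),c.min(0),c.max(0),onplane(C,r[0],.1)[0])
E
```

```text
time: 7.7
eef_pos: [0.5401, 0.0111, 0.129]
tcp_rot: [0.065, 0.998, 0.0, 0.001]
contact_force: [0.3, 1.9, 5.7]
opening: 0.159
time: 8.12
eef_pos: [0.5375, -0.009, 0.129]
tcp_rot: [0.065, 0.998, 0.0, 0.001]
contact_force: [-1.3, 2.0, 5.8]
opening: 0.155
time: 8.37
eef_pos: [0.5368, -0.0142, 0.129]
tcp_rot: [0.065, 0.998, -0.001, 0.001]
contact_force: [-1.8, -1.4, 6.2]
opening: 0.16
[ 0.5368 -0.0142  0.129 ] [-1.5836 -1.0107  6.7444]
red 47.0 [275.5 248.5] [9. 7.] 90.0 [0.4543 0.1279 0.1   ]
blue 52.5 [187.5 240.5] [7. 9.] 90.0 [0.4761 0.3554 0.1   ]
blue 23.0 [168.  242.5] [5. 6.] 90.0 [0.4712 0.4057 0.1   ]
dark 407.5 [290.1 278.2] [ 61.  130.2] 44.6 [0.3787 0.0901 0.1   ]
dark 259.5 [371.  259.6] [39.8  7.6] 7.1 [ 0.4247 -0.1171  0.1   ]
dark 255.0 [251.7 244.7] [38.5  7.7] 7.1 [0.4643 0.1894 0.1   ]
dark 199.5 [331.2 205.7] [44.8 40.2] 11.8 [ 0.5644 -0.0165  0.1   ]
dark 123.5 [385.5 219.7] [62.6 23.9] 72.8 [ 0.527  -0.1569  0.1   ]
dark 54.0 [294.9 223. ] [ 3.5 36.8] 8.1 [0.5198 0.078  0.1   ]
dark 22.5 [270.5 182.2] [41.3  1.7] 7.1 [0.6277 0.1425 0.1   ]
dark 6.5 [360. 192.] [8. 2.] 90.0 [ 0.6001 -0.0921  0.1   ]
red 2301.0 [558.9  54.6] [47.2 76.5] [529  17] [585  87] [0.4509 0.1351 0.1   ]
red 700.0 [ 19.  355.4] [46.2 34.1] [  0 334] [ 44 370] [ 0.6143 -0.2573  0.1   ]
dark 42653.0 [317. 294.] [210. 552.] [ 41 189] [593 399] [ 0.5886 -0.02    0.1   ]
dark 12113.0 [180.5  66.5] [ 47. 345.] [ 8 43] [353  90] [ 0.4296 -0.0781  0.1   ]
dark 2456.0 [604.  66.] [46. 70.] [569  43] [639  89] [0.4601 0.1612 0.1   ]
dark 2277.0 [505.5  66. ] [46. 69.] [471  43] [540  89] [0.453  0.1057 0.1   ]
```

View pics/w2.png

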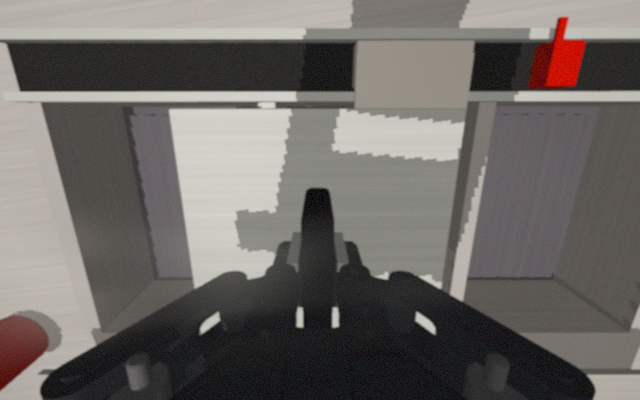

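The wrist view shows the runner's face top edge at column 474 (rows 40–108). The tell-tale's rear face has its top edge at column ≈544 and its bottom edge at 530–537. The runner lies behind with clear track between them. Next I'll measure the gap.

Run:
```python
from h import *
C=cam("wrist");d=np.array([.1286,.9917,0]);o=np.array([.4247,-.1171,0])
x=np.array([.9917,-.1286,0])
for n,uv,z in [("run t",(474,42),.115),("run n",(474,106),.115),("tt topleft far",(549,41),.115),("tt topright",(585,41),.115),("tt top near",(538,64),.115),("tt bot near",(531,87),.1)]:
    p=onplane(C,uv,z)[0];print(n,p,(p-o)@d,(p-o)@x)
im=cv2.imread("pics/w2.png")[10:110,450:610];cv2.imwrite("pics/w2c.png",cv2.resize(im,None,fx=5,fy=5,interpolation=cv2.INTER_CUBIC))
```

```text
run t [0.4408 0.0796 0.115 ] 0.19713922665058634 -0.009302601918476698
run n [0.4721 0.0805 0.115 ] 0.20206247140425965 0.02162914559761936
tt topleft far [0.4452 0.1174 0.115 ] 0.23514776619210978 -0.009789807272321446
tt topright [0.4476 0.1355 0.115 ] 0.25341726389602354 -0.009805257302331912
tt top near [0.4554 0.1128 0.115 ] 0.23195062267008237 0.0008879872924450371
tt bot near [0.4662 0.121  0.1   ] 0.24150057931024457 0.010564199802793738
```

View pics/w2c.png

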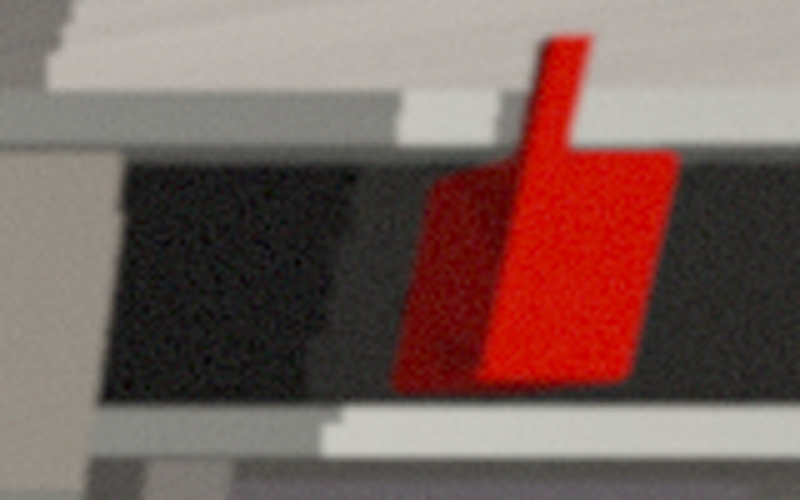

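The close crop shows the rear face as a darker red band. Its top edge runs from (554.4,41) to (546,86) and its bottom edge from (536.4,47) to (529,87.6). The runner's top edge runs from (474.8,41) to (470,90.6).

Run:
```python
from h import *
C=cam("wrist");d=np.array([.1286,.9917,0]);o=np.array([.4247,-.1171,0])
x=np.array([.9917,-.1286,0])
for n,uv,z in [("run f",(474.8,41),.115),("run n",(470,90.6),.115),("tt top f",(554.4,41),.115),("tt top n",(546,86),.115),("tt bot f",(536.4,47),.1),("tt bot n",(529,87.6),.1)]:
    p=onplane(C,uv,z)[0];print(n,p,round((p-o)@d,4),round((p-o)@x,4))
# walls edges
for uv in [(100,43),(100,90),(620,43),(620,90),(505,43),(505,90)]:
    p=onplane(C,uv,.1)[0];print("floor",uv,p,round((p-o)@x,4))
C=cam("top");print("chock",onplane(C,[187.5,240.2],.03))
```

```text
run f [0.4404 0.08   0.115 ] 0.1975 -0.0098
run n [0.464  0.0782 0.115 ] 0.1987 0.0138
tt top f [0.4456 0.1201 0.115 ] 0.2379 -0.0098
tt top n [0.4668 0.118  0.115 ] 0.2386 0.0115
tt bot f [0.4453 0.1222 0.1   ] 0.24 -0.0103
tt bot n [0.4664 0.1199 0.1   ] 0.2404 0.0109
floor (100, 43) [ 0.4122 -0.1195  0.1   ] -0.0121
floor (100, 90) [ 0.4359 -0.128   0.1   ] 0.0125
floor (620, 43) [0.4492 0.1682 0.1   ] -0.0124
floor (620, 90) [0.4745 0.1725 0.1   ] 0.0121
floor (505, 43) [0.441  0.1047 0.1   ] -0.0123
floor (505, 90) [0.466  0.1062 0.1   ] 0.0122
chock [[0.4806 0.3763 0.03  ]]
```

Gap ≈ 40 mm (198 to 238.5 along the track), and the tell-tale is where the runner left it. I'll release the cover and rise.

```bash
python3 -m jog '{"travel":[[0,0,0],[0,0,0],[0,0,0],[0,0,0],[0,0,0]],"dr":[[0,0,0],[0,0,0],[0,0,0],[0,0,0],[0,0,0]],"jaw":[0,0,0,0,0]}' 30
python3 -m jog '{"travel":[[0,0,0],[0,0,5],[0,0,40],[0,0,40],[0,0,40]],"dr":[[0,0,0],[0,0,0],[0,0,0],[0,0,0],[0,0,0]],"jaw":[0,0,0,0,0]}'
python3 -m jog '{"travel":[[-6,39,0],[-6,39,0],[-6,39,0],[-6,39,0],[-6,39,0]],"dr":[[0,0,0],[0,0,0],[0,0,0],[0,0,0],[0,0,0]],"jaw":[0,0,0,0,0]}'
python3 -m jog '{"travel":[[-6,39,0],[-6,39,0],[-6,39,0],[-6,39,0],[-6,39,0]],"dr":[[0,0,0],[0,0,0],[0,0,0],[0,0,0],[0,0,0]],"jaw":[0,0,0,0,0]}'
python3 -m jog '{"travel":[[0,0,0],[0,0,0]],"dr":[[0,0,0],[0,0,0]],"jaw":[0,0]}'
python3 - <<'E'
from h import *
im,C=snap("wrist","w3");s=get_state();print(s["eef_pos"],s["qpos"])
for k,m in masks(im).items():
    if k!="dark":
      for a,r,c in blobs(m,60)[:8]: print(k,a,np.round(r[0],1),np.round(r[1],1),r[2],c.min(0),c.max(0),onplane(C,r[0],.05)[0])
E
```

```text
time: 8.88
eef_pos: [0.5356, -0.0134, 0.1268]
tcp_rot: [0.065, 0.998, 0.0, -0.0]
contact_force: [0.3, 0.8, 0.7]
opening: 0.854
time: 9.3
eef_pos: [0.5352, -0.0133, 0.2534]
tcp_rot: [0.065, 0.998, 0.0, -0.001]
contact_force: [1.0, -0.2, -0.2]
opening: 1.002
time: 9.72
eef_pos: [0.5054, 0.1831, 0.2531]
tcp_rot: [0.065, 0.998, 0.0, 0.001]
contact_force: [1.4, 0.1, -0.9]
opening: 0.999
time: 10.13
eef_pos: [0.4752, 0.3785, 0.2529]
tcp_rot: [0.064, 0.998, 0.0, 0.0]
contact_force: [1.0, 0.1, 0.2]
opening: 0.999
time: 10.3
eef_pos: [0.475, 0.3784, 0.2523]
tcp_rot: [0.063, 0.998, -0.0, -0.0]
contact_force: [-1.3, -0.1, 0.0]
opening: 1.001
[0.4755 0.3771 0.2523] [ 0.5036  0.1226  1.7289 -0.0005  1.2905 -0.9397]
red 330.5 [ 76.4 194.8] [31.8 16.5] 75.96376037597656 [ 66 181] [ 88 209] [0.4623 0.0661 0.05  ]
blue 241.0 [311.1 178.9] [16.1 18.7] 81.25383758544922 [302 170] [320 188] [0.4791 0.3709 0.05  ]
blue 115.5 [354.2 168.5] [10.4 13.3] 71.56504821777344 [347 162] [361 174] [0.4724 0.4265 0.05  ]
```

View pics/w3.png

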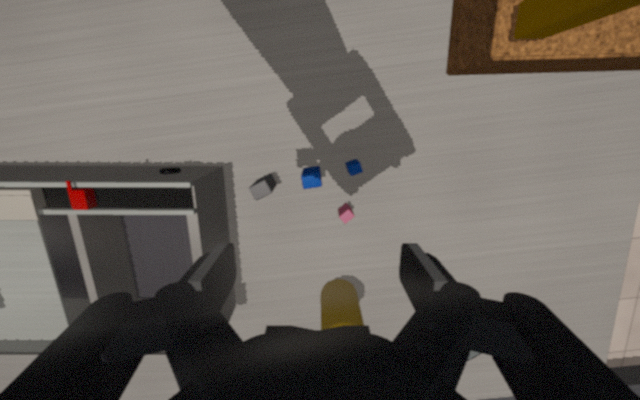

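The view shows the chock (larger blue block) at (311,179), the small blue decoy at (354,168), grey at (262,188) and pink at (346,213). I'll turn the tool -90° and go down for a closer look.

```bash
python3 -m jog '{"travel":[[1,-1,-10],[1,-1,-10],[1,-1,-10],[1,-1,-10],[0,-1,-10]],"dr":[[0,0,-7],[0,0,-7],[0,0,-7],[0,0,-7],[0,0,-7]],"jaw":[0,0,0,0,0]}'
python3 -m jog '{"travel":[[0,0,-10],[0,0,-10],[0,0,-10],[0,0,0],[0,0,0]],"dr":[[0,0,-7],[0,0,-7],[0,0,-7],[0,0,-7],[0,0,-7]],"jaw":[0,0,0,0,0]}'
python3 -m jog '{"travel":[[0,0,0],[0,0,0],[0,0,0],[0,0,0],[0,0,0]],"dr":[[0,0,-7],[0,0,-7],[0,0,-6],[0,0,0],[0,0,0]],"jaw":[0,0,0,0,0]}'
python3 - <<'E'
from h import *
im,C=snap("wrist","w4");s=get_state();print(s["eef_pos"],s["qpos"],s["contact_force"])
for k,m in masks(im).items():
    if k!="dark":
      for a,r,c in blobs(m,60)[:8]: print(k,a,np.round(r[0],1),np.round(r[1],1),r[2],c.min(0),c.max(0),onplane(C,r[0],.05)[0])
E
```

```text
time: 10.77
eef_pos: [0.4807, 0.3698, 0.2022]
tcp_rot: [0.366, 0.931, -0.0, 0.0]
contact_force: [-0.4, 0.4, -0.1]
opening: 1.0
time: 11.18
eef_pos: [0.48, 0.3694, 0.1714]
tcp_rot: [0.629, 0.778, -0.001, -0.0]
contact_force: [-0.1, -0.3, 0.6]
opening: 0.998
time: 11.6
eef_pos: [0.4805, 0.3702, 0.1726]
tcp_rot: [0.751, 0.66, 0.0, 0.0]
contact_force: [-0.1, -0.7, -0.2]
opening: 1.0
[0.4804 0.3705 0.1725] [ 0.4899  0.1916  1.8013 -0.0002  1.1485  0.6181] [ 0.5194  0.3607 -0.376 ]
blue 389.0 [317.  190.8] [24.3 18.1] 80.53767395019531 [307 178] [327 203] [0.4807 0.3715 0.05  ]
blue 214.5 [305.2 131.5] [17.3 14.3] 69.44395446777344 [297 122] [313 141] [0.477  0.4298 0.05  ]
```

View pics/w4.png

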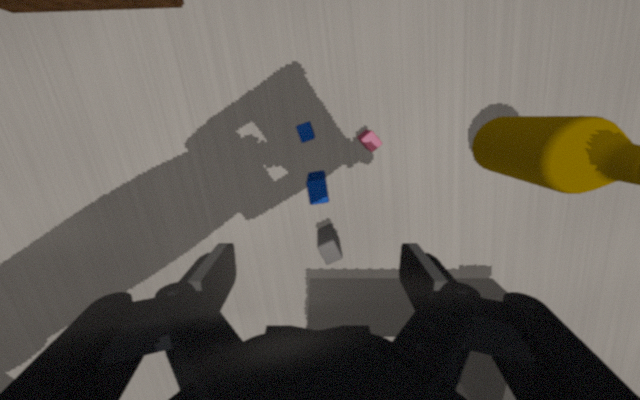

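Run:
```python
from h import *
im=cv2.imread("pics/w4.png");cv2.imwrite("pics/w4c.png",cv2.resize(im[110:280,270:400],None,fx=3.5,fy=3.5,interpolation=cv2.INTER_NEAREST))
m=masks(im[:,:,::-1].astype(int))["blue"]
for r in range(176,206,2): print(r,np.where(im[r,295:340,0]>im[r,295:340,2]*1.4)[0][[0,-1]]+295, im[r,317])
```

```text
176 [308 324] [69 33  7]
178 [307 324] [65 33 13]
180 [307 324] [81 43  6]
182 [307 325] [91 43  8]
184 [307 325] [88 41  0]
186 [307 325] [95 46 20]
188 [308 326] [90 43  1]
190 [308 326] [89 39  6]
192 [309 326] [90 50 17]
194 [309 326] [89 43 16]
196 [309 327] [92 45  8]
198 [310 328] [92 45 19]
200 [310 328] [102  56  22]
202 [310 326] [144  82  43]Traceback (most recent call last):
  File "<stdin>", line 4, in <module>
IndexError: index 0 is out of bounds for axis 0 with size 0
```

View pics/w4c.png

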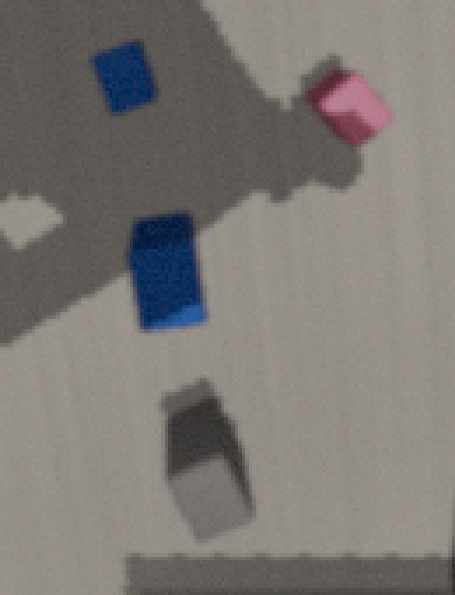

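The crop shows the chock's top face with corners at about (307,182), (325.7,180), (329,202) and (310.6,204.3), and its darker near side above. The grey, pink and small blue blocks are clear of it.

Run:
```python
from h import *
C=cam("wrist");s=get_state()
P=onplane(C,[(307.1,182),(325.7,180),(329.1,202),(310.6,204.3)],.05)
print(P,P.mean(0));e=[np.linalg.norm(P[i]-P[(i+1)%4]) for i in range(4)];print(e)
w=P[1]-P[0]+P[2]-P[3];l=P[0]-P[3]+P[1]-P[2]
print("x axis yaw",np.degrees(np.arctan2(w[1],w[0])),"from y",np.degrees(np.arctan2(-l[0],l[1])))
R=Rn.from_quat(s["tcp_rot"]).as_matrix();print("tool y yaw",np.degrees(np.arctan2(R[1,1],R[0,1])),s["eef_pos"])
```

```text
[[0.4721 0.3819 0.05  ]
 [0.4905 0.3816 0.05  ]
 [0.4912 0.3587 0.05  ]
 [0.4724 0.3587 0.05  ]] [0.4815 0.3702 0.05  ]
[np.float64(0.01840359733051516), np.float64(0.022892858313937493), np.float64(0.01876754106761823), np.float64(0.0232520194903711)]
x axis yaw -0.3996613115237441 from y 1.3465088463450547
tool y yaw -7.339902085947622 [0.4804 0.3705 0.1725]
```

```bash
python3 -m jog '{"travel":[[1,0,0],[0,0,-40],[0,0,-40],[0,0,-40],[0,0,-20]],"dr":[[0,0,4],[0,0,4],[0,0,0],[0,0,0],[0,0,0]],"jaw":[0,0,0,0,0]}' 30
python3 -m jog '{"travel":[[0,0,-14],[0,0,0],[0,0,0],[0,0,0],[0,0,0]],"dr":[[0,0,0],[0,0,0],[0,0,0],[0,0,0],[0,0,0]],"jaw":[0,255,255,255,255]}'
python3 -m jog '{"travel":[[0,0,0],[0,0,0],[0,0,0],[0,0,0],[0,0,0]],"dr":[[0,0,0],[0,0,0],[0,0,0],[0,0,0],[0,0,0]],"jaw":[255,255,255,255,255]}'
```

```text
time: 12.07
eef_pos: [0.4781, 0.3694, 0.0273]
tcp_rot: [0.703, 0.711, -0.004, -0.001]
contact_force: [-0.7, 1.1, 0.1]
opening: 0.998
time: 12.48
eef_pos: [0.4828, 0.3725, 0.021]
tcp_rot: [0.703, 0.711, 0.002, 0.001]
contact_force: [0.5, 0.0, 0.5]
opening: 0.449
time: 12.9
eef_pos: [0.4823, 0.3723, 0.0204]
tcp_rot: [0.703, 0.711, 0.002, 0.0]
contact_force: [-0.1, 0.2, 6.4]
opening: 0.229
```

```bash
python3 -m jog '{"travel":[[0,0,10],[0,0,40],[0,0,40],[0,0,40],[0,0,40]],"dr":[[0,0,0],[0,0,0],[0,0,0],[0,0,0],[0,0,0]],"jaw":[255,255,255,255,255]}'
python3 -m jog '{"travel":[[-4,-34,0],[-4,-34,0],[-4,-34,0],[-4,-34,0],[-4,-34,0]],"dr":[[0,0,-4],[0,0,-4],[0,0,0],[0,0,0],[0,0,0]],"jaw":[255,255,255,255,255]}'
python3 -m jog '{"travel":[[-4,-34,0],[-3,-34,0],[-2,-32,0],[0,0,0],[0,0,0]],"dr":[[0,0,0],[0,0,0],[0,0,0],[0,0,0],[0,0,0]],"jaw":[255,255,255,255,255]}'
python3 - <<'E'
from h import *
im,C=snap("wrist","w5");s=get_state();print(s["eef_pos"],s["tcp_rot"],s["contact_force"])
for k,m in masks(im).items():
    if k!="dark":
      for a,r,c in blobs(m,60)[:8]: print(k,a,np.round(r[0],1),np.round(r[1],1),r[2],c.min(0),c.max(0))
E
```

```text
time: 13.32
eef_pos: [0.4801, 0.3711, 0.19]
tcp_rot: [0.703, 0.711, -0.001, -0.0]
contact_force: [0.6, -0.4, -0.2]
opening: 0.233
time: 13.73
eef_pos: [0.4599, 0.2001, 0.1884]
tcp_rot: [0.751, 0.66, -0.0, -0.0]
contact_force: [0.7, -1.0, -1.6]
opening: 0.229
time: 14.15
eef_pos: [0.4516, 0.1003, 0.1885]
tcp_rot: [0.752, 0.659, 0.0, -0.0]
contact_force: [-0.2, 0.2, -0.4]
opening: 0.228
[0.4517 0.1013 0.1885] [ 0.7518  0.6594  0.0002 -0.0002] [ 0.9848  0.8649 -1.1826]
red 605.5 [314. 175.] [22. 38.] 90.0 [295 164] [333 186]
blue 3003.0 [317.5 261. ] [82. 41.] 90.0 [297 220] [338 302]
```

View pics/w5.png

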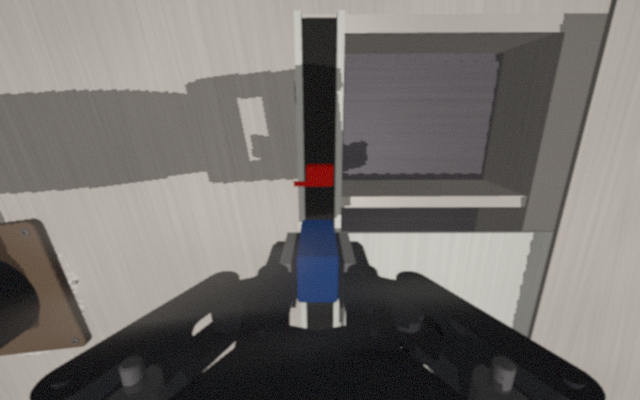

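The view shows the chock held upright (rows 220–302, columns 297–338). The tell-tale is ahead of it at rows 164–186, columns 306–333, and the track floor is at columns ≈303–334.

Run:
```python
from h import *
s=get_state();C=cam("wrist",s);d=np.array([.1286,.9917,0]);o=np.array([.4247,-.1171,0]);x=np.array([.9917,-.1286,0])
def q(n,uv,z):
    p=onplane(C,uv,z)[0];print(n,p,"along",round((p-o)@d,4),"across",round((p-o)@x,4))
q("chock bot front",(317.5,220),.168);q("chock top front",(317.5,258),.218);q("chock top back",(317.5,302),.218)
q("cL",(297,262),.218);q("cR",(338,262),.218)
q("tt rear top",(319,186.5),.115)
im=cv2.imread("pics/w5.png").astype(int)
for r in (80,120,150,205): print(r,"".join("#" if v<45 else "." for v in im[r,290:350].max(1)))
for r in (80,120,150):
    c=np.where(im[r,290:350].max(1)<45)[0]+290;print(c[[0,-1]])
    q("floorL",(c[0],r),.1);q("floorR",(c[-1]+1,r),.1)
p=np.array(s["eef_pos"]);print("tcp",p,"along",(p-o)@d,"across",(p-o)@x)
```

```text
chock bot front [0.4534 0.1103 0.168 ] along 0.2292 across -0.0008
chock top front [0.4534 0.1107 0.218 ] along 0.2296 across -0.0009
chock top back [0.4503 0.0873 0.218 ] along 0.206 across -0.0009
cL [0.4437 0.1098 0.218 ] along 0.2275 across -0.0103
cR [0.4625 0.1074 0.218 ] along 0.2275 across 0.0086
tt rear top [0.4557 0.1188 0.115 ] along 0.2379 across 0.0004
80 ..............###############################...............
120 ...............##############################...............
150 ...............#############################................
205 ................###########################.................
[304 334]
floorL [0.4546 0.2011 0.1   ] along 0.3194 across -0.0113
floorR [0.4785 0.198  0.1   ] along 0.3194 across 0.0128
[305 334]
floorL [0.4512 0.1713 0.1   ] along 0.2894 across -0.0109
floorR [0.4752 0.1682 0.1   ] along 0.2894 across 0.0134
[305 333]
floorL [0.4478 0.1476 0.1   ] along 0.2654 across -0.0112
floorR [0.4717 0.1444 0.1   ] along 0.2654 across 0.0129
tcp [0.4517 0.1013 0.1885] along 0.22001580892960854 across -0.001296011959534148
```

```bash
python3 -m jog '{"travel":[[1.5,0,0],[0,0,-20],[0,0,-20],[0,0,-10],[0,0,-4]],"dr":[[0,0,0],[0,0,0],[0,0,0],[0,0,0],[0,0,0]],"jaw":[255,255,255,255,255]}'
python3 -m jog '{"travel":[[0,0,0],[0,0,-4],[0,0,-3],[0,0,-2],[0,0,0]],"dr":[[0,0,0],[0,0,0],[0,0,0],[0,0,0],[0,0,0]],"jaw":[255,255,255,255,255]}'
python3 -m jog '{"travel":[[0,0,-1],[0,0,-1],[0,0,0]],"dr":[[0,0,0],[0,0,0],[0,0,0]],"jaw":[255,255,255]}'
```

```text
time: 14.62
eef_pos: [0.4519, 0.1026, 0.1321]
tcp_rot: [0.751, 0.661, -0.002, -0.002]
contact_force: [0.3, -0.3, -0.7]
opening: 0.228
time: 15.03
eef_pos: [0.4535, 0.1015, 0.1254]
tcp_rot: [0.751, 0.66, 0.0, 0.0]
contact_force: [0.5, -1.1, -0.6]
opening: 0.228
time: 15.28
eef_pos: [0.4535, 0.1014, 0.1234]
tcp_rot: [0.751, 0.66, 0.0, 0.0]
contact_force: [0.8, -0.1, -1.3]
opening: 0.228
```

```bash
python3 -m jog '{"travel":[[0,0,-1],[0,0,-1],[0,0,0]],"dr":[[0,0,0],[0,0,0],[0,0,0]],"jaw":[255,255,255]}'
python3 -m jog '{"travel":[[0,0,-1],[0,0,0],[0,0,0]],"dr":[[0,0,0],[0,0,0],[0,0,0]],"jaw":[255,255,255]}'
```

```text
time: 15.53
eef_pos: [0.4533, 0.1015, 0.1211]
tcp_rot: [0.751, 0.66, -0.0, -0.0]
contact_force: [1.0, -1.0, 0.6]
opening: 0.226
time: 15.78
eef_pos: [0.4536, 0.1015, 0.1204]
tcp_rot: [0.751, 0.66, 0.0, 0.0]
contact_force: [0.4, 0.4, 0.5]
opening: 0.225
```

```bash
python3 -m jog '{"travel":[[0,0,-1],[0,0,0],[0,0,0]],"dr":[[0,0,0],[0,0,0],[0,0,0]],"jaw":[255,255,255]}'
python3 -m jog '{"travel":[[0,0,0],[0,0,0],[0,0,0],[0,0,0],[0,0,0]],"dr":[[0,0,0],[0,0,0],[0,0,0],[0,0,0],[0,0,0]],"jaw":[180,120,60,0,0]}'
python3 -m jog '{"travel":[[0,0,2],[0,0,10],[0,0,35],[0,0,40],[0,0,40]],"dr":[[0,0,0],[0,0,0],[0,0,0],[0,0,0],[0,0,0]],"jaw":[0,0,0,0,0]}'
python3 -m jog '{"travel":[[0,38,0],[0,38,0],[0,38,0],[0,38,0],[0,38,0]],"dr":[[0,0,0],[0,0,0],[0,0,0],[0,0,0],[0,0,0]],"jaw":[0,0,0,0,0]}'
python3 - <<'E'
from h import *
im,C=snap("wrist","w6");im2,C2=snap("side","s6");im3,C3=snap("top","t6")
a=im3[140:290,150:500].astype(np.uint8)[:,:,::-1];b=im2[150:350,150:500].astype(np.uint8)[:,:,::-1]
v=np.vstack([cv2.resize(a,(700,300),interpolation=cv2.INTER_CUBIC),cv2.resize(b,(525,300),interpolation=cv2.INTER_CUBIC) if 0 else cv2.copyMakeBorder(cv2.resize(b,(525,300)),0,0,0,175,cv2.BORDER_CONSTANT)])
cv2.imwrite("pics/fin.png",v)
for k,m in masks(im3).items():
    for A,r,c in blobs(m,6):
        if 140<r[0][0]<420 and 140<r[0][1]<290: print(k,A,np.round(r[0],1),np.round(r[1],1),onplane(C3,r[0],.1)[0])
E
```

```text
time: 16.03
eef_pos: [0.4536, 0.1015, 0.1204]
tcp_rot: [0.751, 0.66, -0.0, -0.0]
contact_force: [-2.0, -0.4, 6.0]
opening: 0.23
time: 16.45
eef_pos: [0.4533, 0.1015, 0.1191]
tcp_rot: [0.751, 0.66, -0.0, -0.0]
contact_force: [-0.3, -0.2, -0.7]
opening: 0.842
time: 16.87
eef_pos: [0.4526, 0.1015, 0.2478]
tcp_rot: [0.751, 0.66, -0.001, -0.001]
contact_force: [2.4, 0.3, 1.2]
opening: 1.0
time: 17.28
eef_pos: [0.4533, 0.2933, 0.2477]
tcp_rot: [0.751, 0.66, 0.001, 0.0]
contact_force: [1.8, -0.8, 0.2]
opening: 0.998
red 47.0 [275.5 248.5] [9. 7.] [0.4543 0.1279 0.1   ]
blue 70.0 [285. 249.] [ 8. 10.] [0.4529 0.1034 0.1   ]
dark 481.5 [354.8 257.5] [72.6  7.7] [ 0.4301 -0.0756  0.1   ]
dark 252.5 [251.8 244.7] [38.2  7.7] [0.4643 0.1891 0.1   ]
dark 116.5 [385.6 219.8] [62.5 23.1] [ 0.5267 -0.1572  0.1   ]
dark 71.5 [329.7 213.5] [ 3.8 27.4] [ 0.5439 -0.0124  0.1   ]
dark 21.5 [270.5 182.3] [41.3  1.6] [0.6275 0.1425 0.1   ]
dark 7.5 [291.6 249.5] [2.  7.1] [0.4515 0.0865 0.1   ]
dark 7.0 [168.1 217.4] [ 2.9 11. ] [0.5364 0.4083 0.1   ]
```

View pics/fin.png

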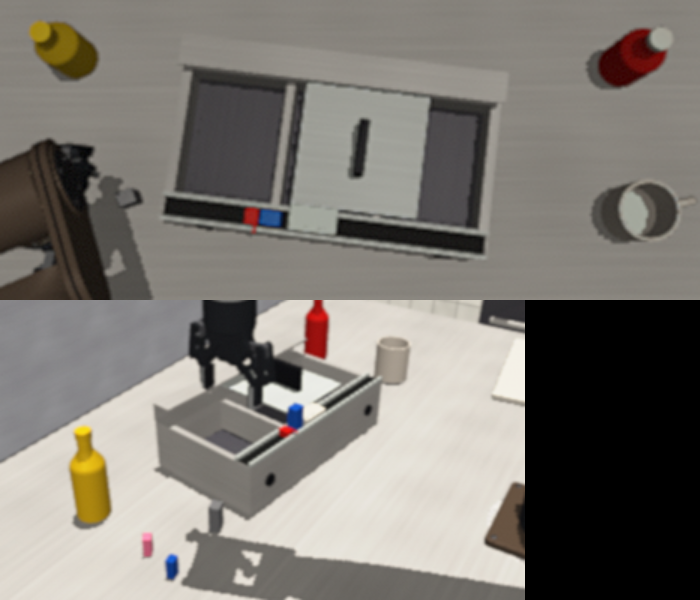

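The final pictures show the blue chock upright in the track between the white runner and the red tell-tale. The tell-tale is still at (275.5,248.5), where it was before the placing, and the gripper is clear. The mug and both bottles are standing, so I'll hand in.

```bash
python3 -c "
from plant import *
s=get_state();print(s['time'],s['contact_force'],abs(s['dq']).max());print(sign_off())"
```

```text
17.4333 [-0.54437339 -0.83719904 -0.20331775] 0.053500521796456126
the job is handed in; nothing more can be done
None
```

The job is done and handed in at 17.4 s. The cover was slid to the start of the tight spot and drawn back, and the blue chock stands in the gap.

- **Sliding:** I gripped the fin and slid the cover slowly. Resistance was 1.8–3 N while it pushed the tell-tale. I stopped when it reached 6.8 N in the last 10 mm, well under 20 N.
- **Gap:** I drew the cover back 40 mm. The close-up showed about 40 mm of empty track, with the runner's face at 198 mm and the tell-tale at 238.5 mm along the track.
- **Chock:** I picked up the larger blue block and lowered it into the track. It reached the height expected for the track floor with no contact at the lips. I pressed it down with about 6 N before letting go.
- **Last checks:** The final top and side views showed the chock upright between runner and tell-tale. The tell-tale was at the same pixel as before the placing, and the mug and both bottles were standing in place. The gripper was clear, with contact force at noise level.

I did not measure the runner gap again after releasing the cover and placing the chock. Forces while I released and placed were small, so I don't expect it to have moved. No check failed or disagreed.

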